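# Put the carving-bench tools back in their fitted trays

### The arm

A 7-joint arm with a two-finger parallel gripper is mounted at the origin on the work surface. World frame = base frame: x ahead of the robot, y to its left, z up, the work surface at z = 0. Lengths are in m, angles in rad, forces in N, time in s.
With the tool pointing down it reaches from about 0.425 to 0.925 m from the base axis. Payload 6.8 kg.
Tool frame: the origin (TCP) lies at the very end of the fingers, on their centre line; the grasp point (between the pads) lies 19 mm behind it; z points along the fingers, y is the line along which they close (so a half turn about z gives the same grasp; the last joint's range is limited). The gripper opens to 85 mm and grips with 20 to 120 N. Pads are 22 mm wide; open, the fingers measure 114 mm over their backs; the gripper's body (76 mm by 85 mm) begins 54 mm behind the grasp point. The pads swing forward as they close: fully open they stand 13 mm farther back than shut.
Start: joints at [1.108, 0.477, 0.022, 1.555, -0.011, 1.109, -0.083], TCP at [0.235, -0.633, 0.231] pointing down, gripper open.
Joint ranges: [-2.96, 2.96], [-0.34, 2.1], [-1.41, 1.46], [0.24, 2.44], [-1.37, 4.51], [0.17, 1.92], [-2.96, 2.96]. Speed limits (rad/s): [2.39, 2.39, 3.14, 3.14, 3.14, 3.14, 3.14].

### API

Orientations are given as a rotation vector (axis times angle).
In Python, from bench import monitor, optics, r gives the robot as it stands.
- The arm moves only by the shell command python3 -m crank 'ROWS' [OPENING] [FORCE]. ROWS is JSON, a list of rows, each a list of 2 entries, a list of its own where there are three numbers: the shift along the tool's x, y, z in cm, then the turn, a rotation vector about the tool's x, y, z in rad. A call has 1 to 5 rows; each row shifts and turns the commanded pose from where the row before left it, along the tool's axes as they then stand; what a row does not reach is not made up. A row lasts 1/10 s, in which the tool goes at most 50 mm and 8.59 degrees, less where a joint would pass 70% of its speed; a pose out of reach is approached as far as the arm can. A call is refused whole if a number of a shift passes 5 or a number of a turn 0.15, either way. A call with a gripper value outside its range is refused whole. OPENING is the finger opening in cm, from 0 to 8.54, set as the call begins (- or left out, the last holds). The fingers move at their own pace and stop on an object; FORCE is the grip in N (left out, the last holds). Time passes only in rows, so rows that do not move let the fingers close. It gives the time, the measured TCP pose, the force, the opening and the grip force at its end, in the units of the state.
- monitor.get_obs(): the state, without advancing time (a new reading comes with each control period).
- optics.grab_frame(name): name is "scene" or "top" or "wrist"; returns (picture, depth): 400x640x3 uint8, red, green, blue; 400x640 float32, m along the optical axis (not along the pixel's ray), 0 where there is no reading.
- optics.camera_model(name): a dict with "vertical_fov" (degrees; the focal length in pixels is half the picture's height over the tangent of half this angle, whatever the lens; pixels are square), "cx", "cy" (the principal point, pixels), "R" (3x3) and "t" (3): a world point X has camera coordinates R X + t; the wrist camera has in their place "hand_eye" (4x4, takes a point from camera to tool coordinates, whose origin is the TCP and whose axes are the flange's). Camera axes: x right, y down, z forward; pixel columns grow to the right and rows downward; lengths in m; the calibration is good to about 2 mm. A picture is of the moment at which its call begins: read the wrist's pose just before it. camera_model takes no time and is no camera call.
- r.hand_in(): hands the job in; it is judged then, once.
The state is a dict: "clock": time; "joints": joint angles; "qvel": joint speeds; "tau": joint torques, N m; "tcp_pos": TCP position; "orientation": TCP orientation; "contact_force": force on the tool from outside, world axes, zero at the start; "moment": the same for the moment, N m; "grip_width": finger opening in m; "gripper_force": force on a finger pad.
Only numpy, scipy, OpenCV 4.12 (cv2) and the standard library are available. Lean on these libraries where they do the work, as an engineer would, in place of code of your own. Each camera call takes 0.05 s, during which the arm holds its last target. There are 200 camera calls.

### The job

Put the four hand tools on the bench (block plane, spokeshave, tape measure and round sharpening stone) away, each in the dark wooden tray whose recess is cut to its shape, so that it lies flat on the cork at the bottom of its recess. Set every tool down rather than letting it drop, let go of it, and leave the screw jar that stands among them where it is.

Things in the scene. Friction and masses are not known exactly. Their poses are not given: they have to be found in the camera images.
- plane_c (a point): Block plane, dark steel, brass lever cap, round front knob, sole down: 140 mm long (y, toe with the knob towards +y), 44 mm wide (x), 50 mm high. Point: in the middle, 14 mm above the sole, half-way up the flat cheeks (44 mm apart, 28 mm high, 104 mm long). Grip across the cheeks (along x). About 0.6 kg. It may lie either way round in its recess.
- shave_c (a point): Small grey metal spokeshave on its sole: 148 mm long over two thin wing handles (y); middle body 30 mm wide (x), 52 mm long (y), flat sides 22 mm high, blade and nuts up to 35 mm. Point: middle of the body, 11 mm above the sole. Handles clear the bench by 9 mm or more. Grip across the body (along x). About 0.25 kg. It may lie either way round.
- tape_c (a point): Tape measure, black plastic case standing on its flat base, rounded top, grey disc on the sides: 72 mm long (y), 40 mm wide (x), 67 mm high. The point lies in the middle, 33 mm above the base. Grip it across the 40 mm sides (along x). About 0.28 kg. It may stand either way round in its recess.
- puck_c (a point): Round two-grit sharpening stone, grey disc 60 mm across and 32 mm high, lying flat; the point is its centre, 16 mm above its underside. About 0.24 kg. Any yaw will do.
- plane_tray_floor (a point): Fixed dark wooden tray 92 (x) by 180 mm (y) with a long recess 156 mm by 60 mm whose four corners are cut off slantwise: the block plane's. Point: middle of the recess floor, 6.5 mm above the bench; x, y axes as the tool's when home. Recess 8 mm deep (rim top 14.5 mm up), 8 mm of play round the tool. 46 mm wide finger notches cut right through the rim in the middle of the +x and -x sides.
- shave_tray_floor (a point): Fixed dark wooden tray 92 (x) by 180 mm (y) with a winged recess: bay 68 mm (y) by 46 mm (x) with a 28 mm wide slot out to 83 mm either way along y: the spokeshave's. Point: middle of the recess floor, 6.5 mm above the bench; x, y axes as the tool's when home. Recess 8 mm deep (rim top 14.5 mm up), 8 mm of play round the tool. 46 mm wide finger notches cut right through the rim in the middle of the +x and -x sides.
- tape_tray_floor (a point): Fixed dark wooden tray 92 (x) by 128 mm (y) with a short rectangular recess 88 mm (y) by 56 mm (x): the tape measure's. Point: middle of the recess floor, 6.5 mm above the bench; x, y axes as the tool's when home. Recess 8 mm deep (rim top 14.5 mm up), 8 mm of play round the tool. 46 mm wide finger notches cut right through the rim in the middle of the +x and -x sides.
- puck_tray_floor (a point): Fixed dark wooden tray 100 mm (x) by 120 mm (y) with a round (octagonal) recess 76 mm across: the sharpening stone's. Point: middle of the recess floor, 6.5 mm above the bench; x, y axes as the tool's when home. Recess 8 mm deep (rim top 14.5 mm up), 8 mm of play round the tool. 46 mm wide finger notches cut right through the rim in the middle of the +x and -x sides.
- jar: Glass screw jar with a brass lid, loose, 56 mm across and 75 mm high, standing among the tools; origin at the centre of its base. Not to be moved.
Not all that is in view belongs to the job. Leave any green or purple look-alike of the part that bears tape_c alone.

How it is judged:
By the outcome, as a careful person would: the job done as asked, in the order asked, and still so for the second after the job is handed in, with the robot touching nothing.
It also fails if it takes over 112 s, if anything falls off the work surface, if the arm or the gripper's body presses on something with over 40 N, if the wrist force passes 120 N, or if a joint passes its speed limit or range.

## Working session

There is one attempt and no reset: what is moved stays moved. The work goes in short steps, Python scripts to look and compute and a shell command to move; the robot and the scene stay as the last step left them, time stands still between calls to the robot, and variables do not carry over. Pictures are saved under pics/ and viewed, at most 14 in all, crops included, and the job is handed in when it is done.

```bash
ls; mkdir -p pics
python3 - <<'E'
from bench import monitor, optics, r
import cv2,numpy as np
o=monitor.get_obs(); print(o)
for n in("scene","top"):
    p,d=optics.grab_frame(n); cv2.imwrite(f"pics/{n}0.png",p[:,:,::-1]); np.save(f"pics/{n}0.npy",d); print(n,optics.camera_model(n),(d>0).mean())
print(optics.camera_model("wrist"))
E
```

```text
pics
{'clock': 0.0, 'joints': array([ 1.10790477,  0.47782055,  0.02236489,  1.55644661, -0.01146894,
        1.10926145, -0.0830917 ]), 'qvel': array([-3.93427307e-04, -4.49834804e-04, -2.05459710e-04, -2.60437821e-04,
       -4.83432706e-05,  6.19605254e-04, -2.08419578e-03]), 'tau': array([-4.34534559e-04, -5.96453190e+01,  1.60747111e+00, -2.81195927e+01,
        1.24726858e-02,  9.38207289e-03, -1.42107348e-05]), 'tcp_pos': array([ 0.23425482, -0.63243219,  0.23031453]), 'orientation': array([-3.09057138e+00, -5.54112930e-01,  7.67317025e-04]), 'contact_force': array([-1.51322095, -0.16367391,  0.37933572]), 'moment': array([ 0.03715357,  0.03045093, -0.07820347]), 'gripper_force': 0.0, 'grip_width': 0.08560990039722921}
scene {'vertical_fov': 45.34636450422661, 'cx': 318.2342633243124, 'cy': 195.89972968997156, 'R': array([[-0.87889513,  0.47700867,  0.00246628],
       [ 0.38082191,  0.70476445, -0.5985664 ],
       [-0.28725951, -0.52513788, -0.8010694 ]]), 't': array([ 0.40327361, -0.15270581,  1.5814903 ])} 0.9960546875
top {'vertical_fov': 44.83468799280785, 'cx': 320.8190041926184, 'cy': 202.0603917510204, 'R': array([[-0.02449499, -0.99958735, -0.01500411],
       [-0.99327112,  0.02603409, -0.1128482 ],
       [ 0.11319226,  0.01213893, -0.99349895]]), 't': array([0.02577801, 0.47250214, 1.19676016])} 0.99602734375
{'vertical_fov': 68.3977054083521, 'cx': 319.49894716437433, 'cy': 205.33140534037895, 'hand_eye': array([[ 5.35845648e-04, -9.53287432e-01, -3.02064208e-01,
         7.69228920e-02],
       [ 9.99999769e-01,  6.36827506e-04, -2.35824476e-04,
        -1.22777500e-03],
       [ 4.17171305e-04, -3.02064012e-01,  9.53287553e-01,
        -1.42512348e-01],
       [ 0.00000000e+00,  0.00000000e+00,  0.00000000e+00,
         1.00000000e+00]])}
```

View pics/top0.png

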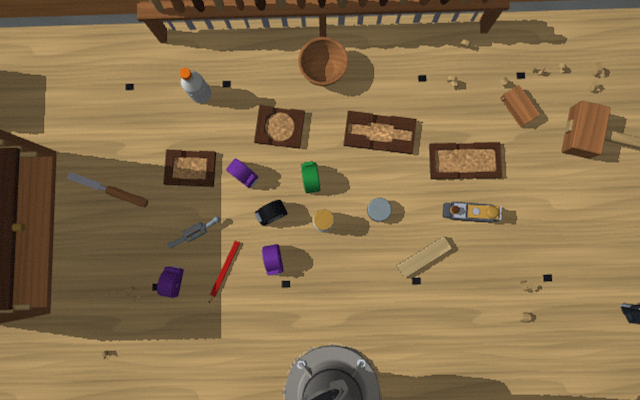

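View pics/scene0.png

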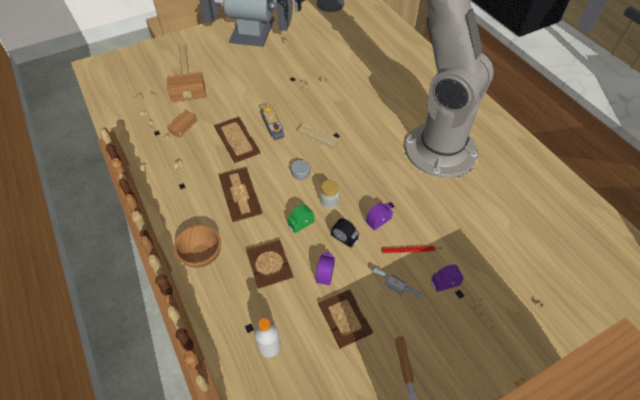

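The top view shows the plane at (472,212), stone (379,209), jar (323,218), black tape (271,212) and spokeshave (194,231). The trays are plane (466,160), winged (381,132), round (280,127) and short rectangle (190,168). The green and purple decoys are to be left alone.

```bash
cat > h.py <<'E'
import numpy as np,cv2
from bench import monitor,optics
from scipy.spatial.transform import Rotation as Ro
def cloud(n,d,o=None):
    m=optics.camera_model(n); f=200/np.tan(np.radians(m["vertical_fov"]/2))
    v,u=np.mgrid[0:400,0:640]
    P=np.stack([(u-m["cx"])/f*d,(v-m["cy"])/f*d,d],-1)
    if n=="wrist":
        T=m["hand_eye"]; P=P@T[:3,:3].T+T[:3,3]
        return P@Ro.from_rotvec(o["orientation"]).as_matrix().T+o["tcp_pos"]
    return (P-m["t"])@m["R"]
def rect(xy):
    (c,s,a)=cv2.minAreaRect((xy*1000).astype(np.float32))
    if s[0]<s[1]: a-=90      # angle of the long side
    return np.round(c,1),np.round(sorted(s),1),round((a+90)%180-90,1)
E
python3 - <<'E'
from h import *
C={n:cloud(n,np.load(f"pics/{n}0.npy")) for n in("top","scene")}
I={n:cv2.imread(f"pics/{n}0.png") for n in C}
S=dict(plane=(472,212),puck=(379,209),jar=(323,218),tape=(271,212),shave=(194,231),Tplane=(466,160),Tshave=(381,132),Tpuck=(280,127),Ttape=(190,168))
for k,(u,v) in S.items():
    c=C["top"][v,u].copy()
    for n in C:
        P=C[n]; hsv=cv2.cvtColor(I[n],cv2.COLOR_BGR2HSV)
        near=np.hypot(P[...,0]-c[0],P[...,1]-c[1])<(.115 if k[0]=='T' else .085 if k in("plane","shave") else .05)
        m=near&(P[...,2]>(.010 if k[0]=='T' else .007))&(P[...,2]<.12)
        nb,lab,st,_=cv2.connectedComponentsWithStats(m.astype(np.uint8))
        l=1+np.argmax(st[1:,4]) 
        Q=P[lab==l]
        tab=P[near&(P[...,2]<.006)]
        print(k,n,*rect(Q[:,:2]),"z50/95/max",np.round(1000*np.percentile(Q[:,2],[50,95,100]),1),"table",np.round(1000*np.median(tab[:,2]),1),"seed",np.round(c,3),"R",round(float(np.hypot(*c[:2])),3))
E
```

```text
plane top [ 438.6 -365.8] [ 45.1 142.2] 84.8 z50/95/max [31.5 50.3 56.6] table -1.1 seed [ 0.437 -0.362  0.036] R 0.567
plane scene [ 436.2 -364.1] [ 53.8 143.2] 83.4 z50/95/max [30.6 51.3 57.6] table 0.5 seed [ 0.437 -0.362  0.036] R 0.567
puck top [ 450.4 -130.9] [57.9 58.1] -1.1 z50/95/max [30.4 34.1 37.7] table -1.3 seed [ 0.451 -0.131  0.033] R 0.47
puck scene [ 452.1 -130.1] [57.4 57.6] 79.6 z50/95/max [31.  36.2 39.4] table 0.3 seed [ 0.451 -0.131  0.033] R 0.47
jar top [423.3   8.8] [51.8 53.9] 76.4 z50/95/max [72.7 76.9 79.3] table -1.6 seed [0.429 0.009 0.07 ] R 0.429
jar scene [426.1  10.6] [51.5 55.2] 61.3 z50/95/max [62.8 77.4 80.2] table 0.2 seed [0.429 0.009 0.07 ] R 0.429
tape top [449.4 141.7] [40.5 72.6] -65.2 z50/95/max [56.4 66.  70.8] table -1.6 seed [0.447 0.135 0.068] R 0.467
tape scene [451.2 144.4] [41.5 75.8] -64.6 z50/95/max [50.6 67.4 70.6] table 0.1 seed [0.447 0.135 0.068] R 0.467
shave top [406.5 338.7] [ 31.4 145.6] -63.4 z50/95/max [23.2 32.7 38.4] table -2.1 seed [0.408 0.333 0.032] R 0.527
shave scene [407.3 339.7] [ 32.4 145.4] -60.2 z50/95/max [24
[... 286 characters left out ...]
R 0.68
Tshave top [ 644.7 -198. ] [67.2 92.6] -8.5 z50/95/max [13.4 17.2 20.4] table -0.7 seed [ 0.656 -0.148  0.002] R 0.672
Tshave scene [662.5 -89.1] [80.  93.2] -11.5 z50/95/max [14.6 18.9 21.4] table 0.4 seed [ 0.656 -0.148  0.002] R 0.672
Tpuck top [670.2  77.5] [ 37.4 100.9] -8.9 z50/95/max [13.  16.6 19.8] table -1.4 seed [0.676 0.116 0.007] R 0.686
Tpuck scene [682.4 154.3] [51.1 99.9] -8.5 z50/95/max [14.2 18.  22.8] table 0.2 seed [0.676 0.116 0.007] R 0.686
Ttape top [569.8 308.9] [41.3 92.2] -3.6 z50/95/max [13.1 16.8 24.4] table -1.5 seed [0.574 0.353 0.002] R 0.674
Ttape scene [576.1 397.5] [43.9 93. ] -2.9 z50/95/max [14.2 17.9 24.3] table 0.1 seed [0.574 0.353 0.002] R 0.674
```

Run:
```python
from h import *
C={n:cloud(n,np.load(f"pics/{n}0.npy")) for n in("top","scene")}
S=dict(Tplane=(466,160,.105),Tshave=(381,132,.105),Tpuck=(280,127,.082),Ttape=(190,168,.082))
for k,(u,v,R) in S.items():
    c=C["top"][v,u][:2]
    for n in C:
        P=C[n]; near=np.hypot(P[...,0]-c[0],P[...,1]-c[1])<R
        m=(near&(P[...,2]>.0095)&(P[...,2]<.03)).astype(np.uint8)
        nb,lab,st,ce=cv2.connectedComponentsWithStats(m)
        keep=[i for i in range(1,nb) if st[i,4]>60]
        Q=P[np.isin(lab,keep)]; print(k,n,len(keep),*rect(Q[:,:2]),"rim",np.round(1000*np.median(Q[:,2]),1))
        a=rect(Q[:,:2]); ins=np.hypot(*(P[...,:2]-a[0]/1000).transpose(2,0,1))<.018
        print("   floor",np.round(1000*np.median(P[...,2][ins]),1))
```

```text
Tplane top 2 [ 573.  -359.1] [ 93.3 182.4] 89.7 rim 13.5
   floor 5.7
Tplane scene 2 [ 573.6 -358.4] [ 93.4 189.6] 89.3 rim 14.6
   floor 7.3
Tshave top 2 [ 653.9 -142.3] [ 94. 180.] 81.3 rim 13.1
   floor 5.4
Tshave scene 2 [ 654.2 -142.6] [ 92.3 189.1] 81.3 rim 14.5
   floor 7.1
Tpuck top 2 [676.3 118.7] [101.  120.5] 81.4 rim 12.9
   floor 4.9
Tpuck scene 2 [676.9 118.9] [100.1 123.1] 81.2 rim 14.2
   floor 7.0
Ttape top 2 [572.7 353.2] [ 92.4 130. ] 86.2 rim 12.8
   floor 4.8
Ttape scene 2 [572.9 353.7] [ 93.8 130.6] 86.1 rim 14.3
   floor 6.6
```

```bash
cat >> h.py <<'E'
def go(x,y,z,a):
    """remaining turn about tool z (rad), then shift (cm) in tool axes after that turn; a = wanted world heading of tool y, deg"""
    o=monitor.get_obs(); M=Ro.from_rotvec(o["orientation"]).as_matrix()
    h=np.degrees(np.arctan2(M[1,1],M[0,1])); t=((a-h+90)%180-90)
    M2=M@Ro.from_rotvec([0,0,-np.radians(t)]).as_matrix()
    s=M2.T@(np.array([x,y,z])-o["tcp_pos"])*100
    W=np.array([[np.cos(np.radians(a+90)),np.sin(np.radians(a+90)),0],[np.cos(np.radians(a)),np.sin(np.radians(a)),0],[0,0,-1]])
    if W[1]@M2[:,1]<0: W[:2]*=-1
    print("t",round(o["clock"],2),"turn",round(-np.radians(t),3),"shift",np.round(s,2),"tilt fix",np.round(Ro.from_matrix(M2.T@W.T).as_rotvec(),3),"tcp",np.round(o["tcp_pos"],4),"w",round(o["grip_width"],4),"F",round(o["gripper_force"],1))
def look(n,name,view=True):
    o=monitor.get_obs(); p,d=optics.grab_frame(n); cv2.imwrite(f"pics/{name}.png",p[:,:,::-1]); return p,d,cloud(n,d,o)
def obj(P,c,R,zlo,zhi,amin=60):
    near=np.hypot(P[...,0]-c[0],P[...,1]-c[1])<R
    nb,lab,st,_=cv2.connectedComponentsWithStats((near&(P[...,2]>zlo)&(P[...,2]<zhi)).astype(np.uint8))
    Q=P[np.isin(lab,[i for i in range(1,nb) if st[i,4]>amin])]
    tab=P[...,2][near&(P[...,2]<.006)]
    if len(Q): print(*rect(Q[:,:2]),"z50/95",np.round(1000*np.percentile(Q[:,2],[50,95]),1),"table",np.round(1000*np.median(tab),1) if len(tab) else None)
E
python3 -m crank '[[[0,0,1],[0,0,-0.14]],[[0,0,1],[0,0,-0.14]],[[0,0,1],[0,0,-0.14]],[[0,0,1],[0,0,-0.14]],[[0,0,1],[0,0,-0.14]]]' 8.5 60
python3 -m crank '[[[0,0,1],[0,0,-0.14]],[[0,0,1],[0,0,-0.14]],[[0,0,0],[0,0,-0.14]],[[3.56,2.21,0],[0,0,0]],[[3.56,2.21,0],[0,0,0]]]'
python3 -m crank '[[[3.56,2.21,0],[0,0,0]],[[3.56,2.21,0],[0,0,0]],[[3.56,2.21,0],[0,0,0]],[[3.56,2.21,0],[0,0,0]],[[3.56,2.21,0],[0,0,0]]]'
python3 -m crank '[[[3.56,2.21,0],[0,0,0]],[[0,0,0],[0,0,0]],[[0,0,0],[0,0,0]]]'
python3 - <<'E'
from h import *
p,d,P=look("wrist","w1"); obj(P,(.4375,-.3655),.085,.008,.08)
go(.4375,-.3655,.004,-5.5)
E
```

```text
clock: 0.6
tcp_pos: [0.2344, -0.6326, 0.1803]
orientation: [-2.709, -1.588, -0.0]
contact_force: [0.4, 0.1, -0.4]
grip_width: 0.0851
gripper_force: 0.0
clock: 1.1
tcp_pos: [0.2843, -0.5662, 0.1604]
orientation: [-2.328, -2.108, -0.0]
contact_force: [0.7, 0.2, 0.7]
grip_width: 0.0852
gripper_force: 0.0
clock: 1.6
tcp_pos: [0.4129, -0.3982, 0.1611]
orientation: [-2.325, -2.112, 0.0]
contact_force: [0.9, -0.4, 0.3]
grip_width: 0.0849
gripper_force: 0.0
clock: 1.9
tcp_pos: [0.4383, -0.3653, 0.1611]
orientation: [-2.322, -2.115, 0.0]
contact_force: [-1.8, -0.4, 0.4]
grip_width: 0.0848
gripper_force: 0.0
[ 439.3 -364.1] [ 44. 140.] 83.9 z50/95 [33.7 51.2] table -0.0
t 1.95 turn 0.0 shift [ 0.13  0.03 15.7 ] tilt fix [-0.001  0.     0.   ] tcp [ 0.4373 -0.3667  0.161 ] w 0.0849 F 0.0
```

```bash
python3 -m crank '[[[0.2,0.2,3.5],[0,0,0.01]],[[0,0,3.5],[0,0,0]],[[0,0,3.5],[0,0,0]],[[0,0,3],[0,0,0]],[[0,0,1.9],[0,0,0]]]' 
python3 -m crank '[[[0,0,0],[0,0,0]],[[0,0,0],[0,0,0]]]'
python3 -m crank '[[[0,0,0],[0,0,0]],[[0,0,0],[0,0,0]],[[0,0,0],[0,0,0]],[[0,0,0],[0,0,0]],[[0,0,0],[0,0,0]]]' 0 60
python3 -m crank '[[[0,0,0],[0,0,0]],[[0,0,0],[0,0,0]],[[0,0,0],[0,0,0]]]'
```

```text
clock: 2.45
tcp_pos: [0.4372, -0.3658, 0.0047]
orientation: [-2.337, -2.095, 0.003]
contact_force: [-0.4, -0.3, 0.2]
grip_width: 0.0849
gripper_force: 0.0
clock: 2.65
tcp_pos: [0.4391, -0.3659, 0.0074]
orientation: [-2.338, -2.098, 0.001]
contact_force: [-0.1, -0.3, 0.6]
grip_width: 0.0848
gripper_force: 0.0
clock: 3.15
tcp_pos: [0.4404, -0.3653, 0.0086]
orientation: [2.335, 2.099, -0.0]
contact_force: [-2.3, 0.1, 6.3]
grip_width: 0.0427
gripper_force: 63.0
clock: 3.45
tcp_pos: [0.4404, -0.3653, 0.0086]
orientation: [2.335, 2.099, -0.0]
contact_force: [-2.0, 0.1, 6.9]
grip_width: 0.0429
gripper_force: 63.0
```

```bash
python3 -m crank '[[[0,0,-0.5],[0,0,0]],[[0,0,-1.5],[0,0,0]],[[0,0,-2],[0,0,0]],[[0,0,-2],[0,0,-0.05]],[[0,0,0],[0,0,-0.05]]]' - 70
python3 - <<'E'
from h import *
go(.5733,-.360,.05,-.5)
E
```

```text
clock: 3.95
tcp_pos: [0.4416, -0.3656, 0.0708]
orientation: [2.222, 2.214, 0.001]
contact_force: [0.2, -0.3, -5.8]
grip_width: 0.0425
gripper_force: 72.8
t 3.95 turn 0.005 shift [ 0.69 13.16  2.13] tilt fix [ 0.004  0.003 -0.   ] tcp [ 0.4416 -0.3656  0.0708] w 0.0425 F 72.8
```

```bash
python3 -m crank '[[[0.2,3.3,0],[0,0,0]],[[0.2,3.3,0],[0,0,0]],[[0.2,3.3,0],[0,0,0]],[[0.1,3.2,0],[0,0,0]],[[0,0,0],[0,0,0]]]'
python3 -m crank '[[[0,0,0],[0,0,0]],[[0,0,0],[0,0,0]]]'
python3 - <<'E'
from h import *
p,d,P=look("wrist","w2"); go(.5733,-.360,.0165,-.5)
obj(P,(.573,-.359),.11,.0095,.025)
obj(P,(.573,-.359),.085,.058,.13)
E
```

```text
clock: 4.45
tcp_pos: [0.5766, -0.3558, 0.0685]
orientation: [2.221, 2.217, 0.008]
contact_force: [0.0, -0.5, -4.7]
grip_width: 0.0428
gripper_force: 73.2
clock: 4.65
tcp_pos: [0.5695, -0.3587, 0.0672]
orientation: [-2.228, -2.213, 0.002]
contact_force: [-0.6, 0.1, -4.8]
grip_width: 0.0425
gripper_force: 73.2
t 4.7 turn 0.002 shift [-0.1   0.4   5.08] tilt fix [-0.002  0.     0.   ] tcp [ 0.5694 -0.3589  0.0673] w 0.0423 F 73.2
[ 573.7 -357.1] [ 92.5 182.1] 89.7 z50/95 [14.5 15.5] table -0.0
[ 569.1 -346.7] [106.4 107.1] 45.5 z50/95 [ 97.1 126.5] table 0.0
```

View pics/w2.png

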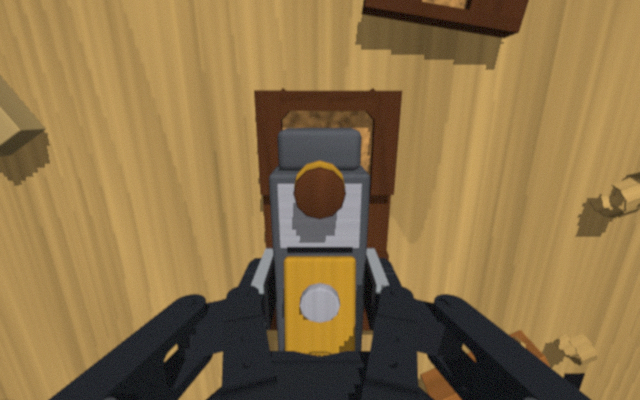

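The plane is held level over its tray, knob at (320,190), with the recess's far end at (325,120); it is only a few mm short along tool y. Lowering it now.

```bash
python3 -m crank '[[[0,0.4,1],[0,0,0]],[[0,0,2],[0,0,0]],[[0,0,1],[0,0,0]],[[0,0,0.5],[0,0,0]],[[0,0,0],[0,0,0]]]'
python3 -m crank '[[[0,0,0.3],[0,0,0]],[[0,0,0.2],[0,0,0]],[[0,0,0],[0,0,0]],[[0,0,0],[0,0,0]]]'
```

```text
clock: 5.2
tcp_pos: [0.5743, -0.3583, 0.0213]
orientation: [-2.227, -2.213, 0.001]
contact_force: [-0.5, 0.5, -5.4]
grip_width: 0.0426
gripper_force: 73.1
clock: 5.6
tcp_pos: [0.5752, -0.3585, 0.0176]
orientation: [2.228, 2.214, 0.0]
contact_force: [-0.6, 0.2, -5.3]
grip_width: 0.0422
gripper_force: 73.2
```

```bash
python3 -m crank '[[[0,0,0.1],[0,0,0]],[[0,0,0.05],[0,0,0]],[[0,0,0],[0,0,0]],[[0,0,0],[0,0,0]]]'
python3 -m crank '[[[0,0,0.1],[0,0,0]],[[0,0,0],[0,0,0]],[[0,0,0],[0,0,0]]]'
```

```text
clock: 6.0
tcp_pos: [0.575, -0.3584, 0.0158]
orientation: [-2.228, -2.215, -0.0]
contact_force: [0.9, -0.1, -5.4]
grip_width: 0.0425
gripper_force: 73.2
clock: 6.3
tcp_pos: [0.5752, -0.3585, 0.0153]
orientation: [2.228, 2.214, 0.0]
contact_force: [-1.6, 0.9, 0.6]
grip_width: 0.0426
gripper_force: 73.9
```

```bash
python3 -m crank '[[[0,0,0],[0,0,0]],[[0,0,0],[0,0,0]],[[0,0,0],[0,0,0]],[[0,0,0],[0,0,0]]]' 6.5
python3 -m crank '[[[0,0,-2],[0,0,0]],[[0,0,-3],[0,0,0.07]],[[0,0,-4],[0,0,0.07]],[[0,0,-4],[0,0,0]],[[0,0,0],[0,0,0]]]'
python3 - <<'E'
from h import *
p,d,P=look("top","t2"); cv2.imwrite("pics/t2c.png",cv2.resize(p[100:250,380:560,::-1],None,fx=3,fy=3))
p,d,P=look("wrist","w3"); 
obj(P,(.573,-.359),.11,.0095,.017)
obj(P,(.573,-.359),.085,.022,.06)
go(.451,-.1305,.15,-8.6)
E
```

```text
clock: 6.7
tcp_pos: [0.5753, -0.3586, 0.015]
orientation: [2.228, 2.214, 0.0]
contact_force: [-0.0, -0.1, -0.5]
grip_width: 0.065
gripper_force: 0.0
clock: 7.2
tcp_pos: [0.5788, -0.3601, 0.1517]
orientation: [2.37, 2.046, 0.006]
contact_force: [1.4, 0.4, -0.0]
grip_width: 0.0648
gripper_force: 0.0
[ 573.5 -357.6] [ 92.1 181.5] 89.5 z50/95 [14.4 15.6] table 0.0
[ 574.3 -357.6] [ 44.  140.4] 89.8 z50/95 [40.1 57.7] table 0.0
t 7.3 turn 0.004 shift [ 20.71 -15.75  -0.44] tilt fix [ 0.003  0.001 -0.   ] tcp [ 0.5758 -0.3588  0.1462] w 0.0649 F 0.0
```

View pics/w3.png

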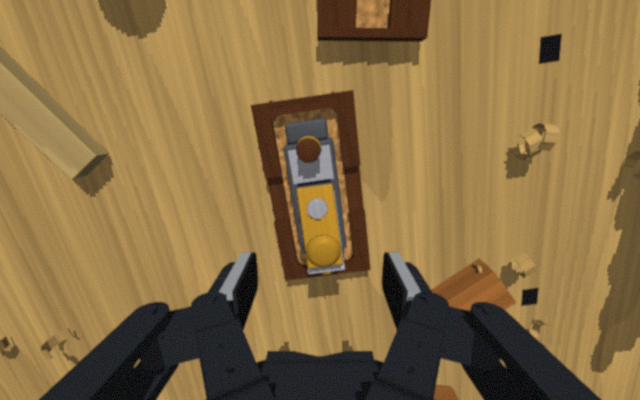

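The plane is centred in its recess, cork visible all round it at (318,205). The stone is next.

```bash
python3 -m crank '[[[3.45,-2.63,0],[0,0,0]],[[3.45,-2.63,0],[0,0,0]],[[3.45,-2.63,0],[0,0,0]],[[3.45,-2.63,0],[0,0,0]],[[3.45,-2.63,0],[0,0,0]]]' 8.5 50
python3 -m crank '[[[3.45,-2.63,0],[0,0,0]],[[0,0,0],[0,0,0]],[[0,0,0],[0,0,0]],[[0,0,0],[0,0,0]]]'
python3 - <<'E'
from h import *
p,d,P=look("wrist","w4")
obj(P,(.451,-.1305),.05,.026,.06)
go(.451,-.1305,.008,-8.6)
E
```

```text
clock: 7.8
tcp_pos: [0.468, -0.167, 0.1434]
orientation: [-2.376, -2.052, 0.002]
contact_force: [-0.4, 0.8, 0.3]
grip_width: 0.085
gripper_force: 0.0
clock: 8.2
tcp_pos: [0.4492, -0.1316, 0.1443]
orientation: [-2.378, -2.052, 0.001]
contact_force: [0.9, -1.1, -0.1]
grip_width: 0.0849
gripper_force: 0.0
[ 450.9 -130. ] [58.6 58.8] 79.7 z50/95 [31.9 33. ] table -0.0
t 8.25 turn 0.002 shift [ 0.15  0.15 13.64] tilt fix [-0. -0. -0.] tcp [ 0.4494 -0.1318  0.1444] w 0.0851 F 0.0
```

```bash
python3 -m crank '[[[0.15,0.15,3.5],[0,0,0]],[[0,0,3.5],[0,0,0]],[[0,0,3.5],[0,0,0]],[[0,0,2.3],[0,0,0]],[[0,0,1.1],[0,0,0]]]' 
python3 -m crank '[[[0,0,0],[0,0,0]],[[0,0,0],[0,0,0]]]'
python3 -m crank '[[[0,0,0],[0,0,0]],[[0,0,0],[0,0,0]],[[0,0,0],[0,0,0]],[[0,0,0],[0,0,0]],[[0,0,0],[0,0,0]]]' 0 50
python3 -m crank '[[[0,0,-0.5],[0,0,0]],[[0,0,-2.5],[0,0,0]],[[0,0,-4],[0,0,0]],[[0,0,-4],[0,0,0]],[[0,0,0],[0,0,0]]]'
python3 - <<'E'
from h import *
go(.6765,.1188,.115,-8.6)
E
```

```text
clock: 8.75
tcp_pos: [0.4498, -0.1302, 0.0034]
orientation: [-2.377, -2.05, 0.003]
contact_force: [-0.0, 0.3, 0.4]
grip_width: 0.0847
gripper_force: 0.0
clock: 8.95
tcp_pos: [0.4514, -0.1299, 0.0063]
orientation: [2.378, 2.052, 0.001]
contact_force: [0.4, -0.2, -0.7]
grip_width: 0.0849
gripper_force: 0.0
clock: 9.45
tcp_pos: [0.4517, -0.1298, 0.0074]
orientation: [2.376, 2.052, 0.002]
contact_force: [-1.6, 0.8, 10.3]
grip_width: 0.0577
gripper_force: 51.3
clock: 9.95
tcp_pos: [0.454, -0.1301, 0.1207]
orientation: [2.372, 2.048, 0.008]
contact_force: [1.2, -0.3, -3.1]
grip_width: 0.058
gripper_force: 55.3
t 9.95 turn 0.004 shift [27.93 18.27  0.71] tilt fix [ 0.009  0.001 -0.   ] tcp [ 0.454  -0.1301  0.1207] w 0.058 F 55.3
```

```bash
python3 -m crank '[[[3.49,2.28,0],[0,0,0]],[[3.49,2.28,0],[0,0,0]],[[3.49,2.28,0],[0,0,0]],[[3.49,2.28,0],[0,0,0]],[[3.49,2.28,0],[0,0,0]]]'
python3 -m crank '[[[3.49,2.28,0],[0,0,0]],[[3.49,2.28,0],[0,0,0]],[[3.49,2.28,0],[0,0,0]],[[0,0,0],[0,0,0]],[[0,0,0],[0,0,0]]]'
python3 -m crank '[[[0,0,0],[0,0,0]],[[0,0,0],[0,0,0]]]'
python3 - <<'E'
from h import *
p,d,P=look("wrist","w5")
obj(P,(.6765,.1188),.082,.0095,.025)
go(.6765,.1188,.014,-8.6)
E
```

```text
clock: 10.45
tcp_pos: [0.5889, 0.0277, 0.1149]
orientation: [-2.377, -2.053, 0.002]
contact_force: [-0.1, -0.7, -3.1]
grip_width: 0.0578
gripper_force: 55.2
clock: 10.95
tcp_pos: [0.6709, 0.1213, 0.1143]
orientation: [-2.375, -2.055, 0.003]
contact_force: [0.2, -1.0, -3.1]
grip_width: 0.0584
gripper_force: 55.3
clock: 11.15
tcp_pos: [0.671, 0.1183, 0.1153]
orientation: [2.379, 2.051, -0.003]
contact_force: [0.2, -1.0, -2.9]
grip_width: 0.0584
gripper_force: 55.3
[677.5 126.2] [100.3 108.5] 81.3 z50/95 [14.4 15.5] table 0.0
t 11.2 turn 0.002 shift [ 0.12  0.52 10.16] tilt fix [-0.     0.001  0.   ] tcp [0.6713 0.1185 0.1156] w 0.0582 F 55.3
```

View pics/w5.png

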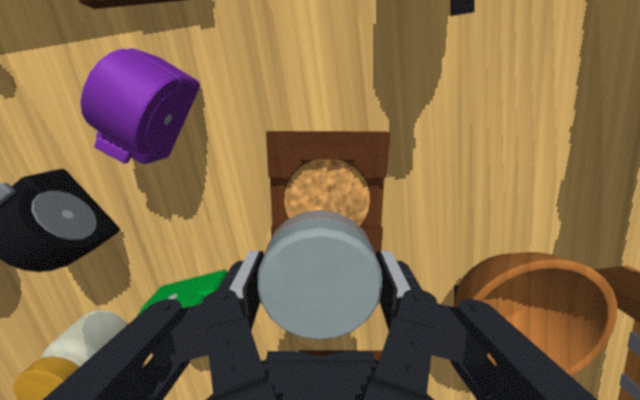

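The stone is gripped squarely (320,275), and its recess shows at (327,200), as the calibration puts it. Lowering it.

```bash
python3 -m crank '[[[0.12,0.52,2],[0,0,0]],[[0,0,3.5],[0,0,0]],[[0,0,2.7],[0,0,0]],[[0,0,1],[0,0,0]],[[0,0,0.4],[0,0,0]]]'
python3 -m crank '[[[0,0,0.2],[0,0,0]],[[0,0,0],[0,0,0]],[[0,0,0],[0,0,0]]]'
python3 -m crank '[[[0,0,0.1],[0,0,0]],[[0,0,0],[0,0,0]],[[0,0,0],[0,0,0]]]'
```

```text
clock: 11.7
tcp_pos: [0.6761, 0.1201, 0.0177]
orientation: [-2.377, -2.052, 0.004]
contact_force: [0.1, -0.6, -1.9]
grip_width: 0.0578
gripper_force: 55.3
clock: 12.0
tcp_pos: [0.6781, 0.121, 0.0192]
orientation: [2.377, 2.053, 0.003]
contact_force: [0.8, 0.4, -2.4]
grip_width: 0.0584
gripper_force: 55.3
clock: 12.3
tcp_pos: [0.6772, 0.1207, 0.0171]
orientation: [2.377, 2.053, 0.001]
contact_force: [-0.5, -0.1, -2.2]
grip_width: 0.0576
gripper_force: 55.3
```

```bash
python3 -m crank '[[[0,0,0.15],[0,0,0]],[[0,0,0],[0,0,0]],[[0,0,0],[0,0,0]]]'
python3 -m crank '[[[0,0,0.1],[0,0,0]],[[0,0,0],[0,0,0]],[[0,0,0],[0,0,0]]]'
```

```text
clock: 12.6
tcp_pos: [0.677, 0.1206, 0.0151]
orientation: [-2.378, -2.053, 0.0]
contact_force: [0.2, 0.3, -3.0]
grip_width: 0.0582
gripper_force: 55.3
clock: 12.9
tcp_pos: [0.6771, 0.1207, 0.0143]
orientation: [-2.378, -2.054, 0.0]
contact_force: [-0.9, -0.4, -3.2]
grip_width: 0.058
gripper_force: 55.4
```

```bash
python3 -m crank '[[[0,0,0.1],[0,0,0]],[[0,0,0],[0,0,0]],[[0,0,0],[0,0,0]]]'
python3 -m crank '[[[0,0,0.05],[0,0,0]],[[0,0,0],[0,0,0]],[[0,0,0],[0,0,0]]]'
```

```text
clock: 13.2
tcp_pos: [0.6771, 0.1207, 0.0142]
orientation: [2.377, 2.053, -0.0]
contact_force: [-3.8, -1.5, 5.0]
grip_width: 0.0575
gripper_force: 56.2
clock: 13.5
tcp_pos: [0.6772, 0.1207, 0.0141]
orientation: [2.377, 2.053, -0.0]
contact_force: [-4.7, -2.5, 8.9]
grip_width: 0.0582
gripper_force: 56.5
```

```bash
python3 -m crank '[[[0,0,0],[0,0,0]],[[0,0,0],[0,0,0]],[[0,0,0],[0,0,0]],[[0,0,0],[0,0,0]]]' 8.5
python3 -m crank '[[[0,0,-2],[0,0,0]],[[0,0,-4],[0,0,-0.146]],[[0,0,-4],[0,0,-0.146]],[[0,0,-4],[0,0,-0.146]],[[0,0,-3],[0,0,-0.146]]]'
python3 -m crank '[[[0,0,0],[0,0,0]],[[0,0,0],[0,0,0]]]'
python3 - <<'E'
from h import *
p,d,P=look("wrist","w6"); 
obj(P,(.6765,.1188),.04,.025,.06)
p,d,P=look("top","t6"); 
obj(P,(.6765,.1188),.04,.025,.06)
go(.450,.143,.19,25)
E
```

```text
clock: 13.9
tcp_pos: [0.6772, 0.1207, 0.0127]
orientation: [2.378, 2.053, 0.0]
contact_force: [0.1, -0.7, -0.5]
grip_width: 0.0847
gripper_force: 0.0
clock: 14.4
tcp_pos: [0.6779, 0.1209, 0.1857]
orientation: [1.677, 2.654, 0.003]
contact_force: [0.6, 0.6, -1.0]
grip_width: 0.0853
gripper_force: 0.0
clock: 14.6
tcp_pos: [0.6774, 0.1206, 0.1833]
orientation: [1.687, 2.649, 0.001]
contact_force: [0.2, -0.6, 0.1]
grip_width: 0.0849
gripper_force: 0.0
[676.2 120.7] [58.7 59.2] -35.7 z50/95 [38.3 39.5] table 5.7
t 14.7 turn 0.0 shift [ 11.63 -19.55  -0.82] tilt fix [-0.002 -0.    -0.   ] tcp [0.6763 0.1202 0.1813] w 0.0849 F 0.0
```

View pics/w6.png

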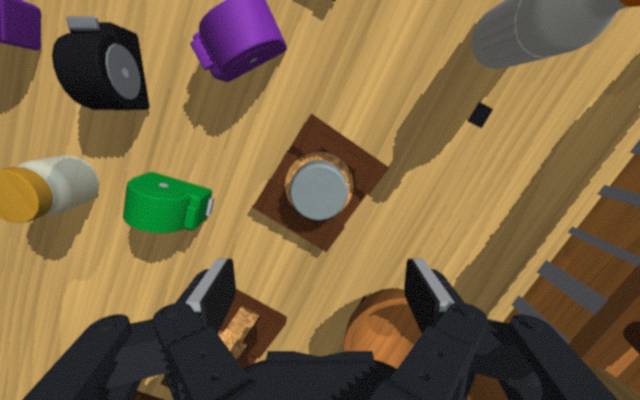

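The stone lies flat in the round recess at (320,190), top at 38.4 mm as expected. The tape is next.

```bash
python3 -m crank '[[[2.33,-3.91,0],[0,0,0]],[[2.33,-3.91,0],[0,0,0]],[[2.33,-3.91,0],[0,0,0]],[[2.33,-3.91,0],[0,0,0]],[[2.33,-3.91,0],[0,0,0]]]'
python3 -m crank '[[[0,0,0],[0,0,0]],[[0,0,0],[0,0,0]],[[0,0,0],[0,0,0]]]'
python3 - <<'E'
from h import *
p,d,P=look("wrist","w7")
obj(P,(.450,.143),.05,.008,.09); obj(P,(.450,.143),.05,.045,.09)
go(.450,.143,.019,25)
E
```

```text
clock: 15.2
tcp_pos: [0.4479, 0.1429, 0.1814]
orientation: [-1.686, -2.649, 0.003]
contact_force: [0.1, 0.7, 0.3]
grip_width: 0.0852
gripper_force: 0.0
clock: 15.5
tcp_pos: [0.4517, 0.1431, 0.1825]
orientation: [-1.687, -2.65, -0.0]
contact_force: [0.8, 0.0, -0.5]
grip_width: 0.085
gripper_force: 0.0
[448.6 146. ] [40.6 71.5] -64.6 z50/95 [60.6 66.8] table -0.1
[449.  145.2] [40.6 69.8] -64.6 z50/95 [62.1 66.9] table -0.1
t 15.55 turn 0.0 shift [ 0.06 -0.18 16.36] tilt fix [ 0.    -0.001  0.   ] tcp [0.4519 0.1431 0.1826] w 0.085 F 0.0
```

View pics/w7.png

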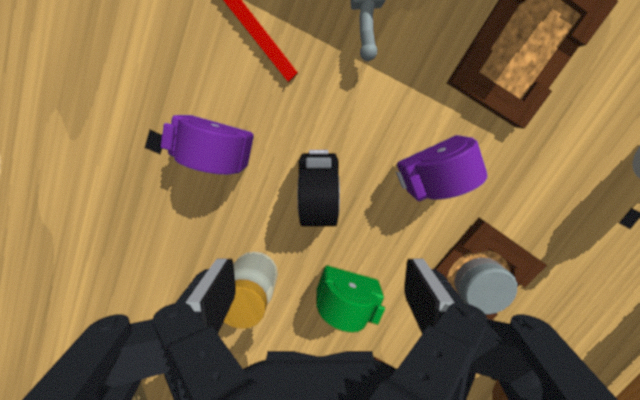

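```bash
python3 -m crank '[[[0.3,-0.18,3],[0,0,-0.007]],[[0,0,4],[0,0,0]],[[0,0,4],[0,0,0]],[[0,0,3.5],[0,0,0]],[[0,0,1.8],[0,0,0]]]' 
python3 -m crank '[[[0,0,0],[0,0,0]],[[0,0,0],[0,0,0]]]'
python3 -m crank '[[[0,0,0],[0,0,0]],[[0,0,0],[0,0,0]],[[0,0,0],[0,0,0]],[[0,0,0],[0,0,0]],[[0,0,0],[0,0,0]]]' 0 50
python3 -m crank '[[[0,0,0],[0,0,0]],[[0,0,0],[0,0,0]]]'
```

```text
clock: 16.05
tcp_pos: [0.4472, 0.1446, 0.0165]
orientation: [-1.677, -2.653, 0.004]
contact_force: [-0.0, 0.5, 0.3]
grip_width: 0.0852
gripper_force: 0.0
clock: 16.25
tcp_pos: [0.4485, 0.1455, 0.0197]
orientation: [-1.677, -2.656, 0.0]
contact_force: [0.2, -0.1, 0.2]
grip_width: 0.0854
gripper_force: 0.0
clock: 16.75
tcp_pos: [0.4486, 0.1454, 0.0209]
orientation: [1.676, 2.655, 0.002]
contact_force: [-0.6, -1.0, 7.7]
grip_width: 0.0389
gripper_force: 50.5
clock: 16.95
tcp_pos: [0.4486, 0.1454, 0.0209]
orientation: [1.676, 2.655, 0.002]
contact_force: [-1.3, -0.8, 7.7]
grip_width: 0.0394
gripper_force: 50.5
```

```bash
python3 -m crank '[[[0,0,-0.5],[0,0,0]],[[0,0,-2.5],[0,0,0]],[[0,0,-4],[0,0,0.126]],[[0,0,-4],[0,0,0.126]],[[0,0,0],[0,0,0.126]]]'
python3 -m crank '[[[0,0,0],[0,0,0.13]],[[0,0,0],[0,0,0]]]'
python3 - <<'E'
from h import *
go(.5728,.3534,.13,-3.8)
E
```

```text
clock: 17.45
tcp_pos: [0.4505, 0.1467, 0.1347]
orientation: [2.149, 2.286, 0.012]
contact_force: [1.0, 0.1, -2.7]
grip_width: 0.0389
gripper_force: 51.5
clock: 17.65
tcp_pos: [0.4475, 0.145, 0.1303]
orientation: [2.291, 2.149, 0.0]
contact_force: [0.6, -0.5, -3.2]
grip_width: 0.0387
gripper_force: 51.5
t 17.65 turn 0.002 shift [21.63 11.12  0.03] tilt fix [ 0.001  0.    -0.   ] tcp [0.4475 0.145  0.1303] w 0.0387 F 51.5
```

```bash
python3 -m crank '[[[3.6,1.85,0],[0,0,0]],[[3.6,1.85,0],[0,0,0]],[[3.6,1.85,0],[0,0,0]],[[3.6,1.85,0],[0,0,0]],[[3.6,1.85,0],[0,0,0]]]'
python3 -m crank '[[[3.6,1.85,0],[0,0,0]],[[0,0,0],[0,0,0]],[[0,0,0],[0,0,0]],[[0,0,0],[0,0,0]]]'
python3 - <<'E'
from h import *
p,d,P=look("wrist","w8")
obj(P,(.5728,.3534),.082,.0095,.025)
go(.5728,.3534,.0274,-3.8)
E
```

```text
clock: 18.15
tcp_pos: [0.5517, 0.3199, 0.1291]
orientation: [-2.286, -2.154, 0.003]
contact_force: [0.3, 0.2, -2.2]
grip_width: 0.039
gripper_force: 51.4
clock: 18.55
tcp_pos: [0.5715, 0.3523, 0.1289]
orientation: [2.289, 2.152, -0.004]
contact_force: [-0.1, -0.3, -1.7]
grip_width: 0.0388
gripper_force: 51.6
[573.6 362.9] [ 92.2 112.7] 86.4 z50/95 [14.5 15.6] table 0.0
t 18.6 turn 0.004 shift [ 0.16  0.11 10.18] tilt fix [-0.001  0.002  0.   ] tcp [0.5718 0.3521 0.1292] w 0.0387 F 51.6
```

View pics/w8.png

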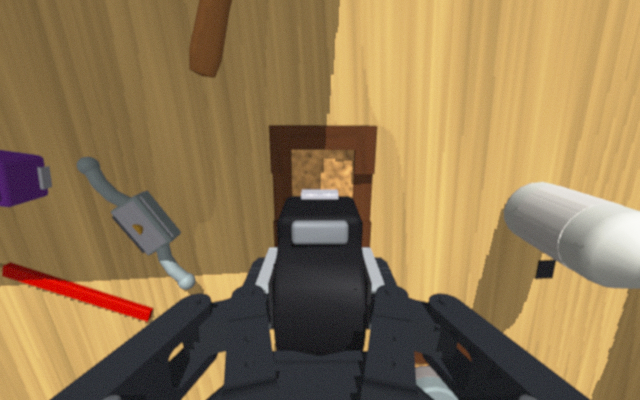

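The tape is gripped upright at (320,270) and lined up with its recess (323,170). Lowering it.

```bash
python3 -m crank '[[[0.2,0.15,2],[0,0,0]],[[0,0,3.5],[0,0,0]],[[0,0,2.7],[0,0,0]],[[0,0,1],[0,0,0]],[[0,0,0.4],[0,0,0]]]'
python3 -m crank '[[[0,0,0.2],[0,0,0]],[[0,0,0],[0,0,0]],[[0,0,0],[0,0,0]]]'
python3 -m crank '[[[0,0,0.1],[0,0,0]],[[0,0,0],[0,0,0]],[[0,0,0],[0,0,0]]]'
```

```text
clock: 19.1
tcp_pos: [0.5733, 0.3544, 0.033]
orientation: [2.291, 2.15, -0.003]
contact_force: [0.7, 1.0, -2.6]
grip_width: 0.0388
gripper_force: 51.5
clock: 19.4
tcp_pos: [0.5745, 0.3563, 0.0332]
orientation: [2.29, 2.15, 0.003]
contact_force: [0.4, -0.3, -3.1]
grip_width: 0.0391
gripper_force: 51.5
clock: 19.7
tcp_pos: [0.5738, 0.3558, 0.031]
orientation: [2.29, 2.15, 0.0]
contact_force: [0.5, 0.6, -2.7]
grip_width: 0.0388
gripper_force: 51.5
```

```bash
python3 -m crank '[[[0,0,0.15],[0,0,0]],[[0,0,0.05],[0,0,0]],[[0,0,0],[0,0,0]],[[0,0,0],[0,0,0]]]'
python3 -m crank '[[[0,0,0.1],[0,0,0]],[[0,0,0],[0,0,0]],[[0,0,0],[0,0,0]]]'
```

```text
clock: 20.1
tcp_pos: [0.5737, 0.3557, 0.0287]
orientation: [2.29, 2.15, -0.0]
contact_force: [-0.5, -0.7, -2.8]
grip_width: 0.0392
gripper_force: 51.5
clock: 20.4
tcp_pos: [0.5737, 0.3557, 0.0277]
orientation: [2.29, 2.15, -0.0]
contact_force: [-0.8, -0.3, -4.0]
grip_width: 0.0387
gripper_force: 51.5
```

```bash
python3 -m crank '[[[0,0,0.1],[0,0,0]],[[0,0,0],[0,0,0]],[[0,0,0],[0,0,0]]]'
```

```text
clock: 20.7
tcp_pos: [0.5738, 0.3558, 0.0275]
orientation: [2.29, 2.15, 0.0]
contact_force: [-2.1, -2.4, 6.3]
grip_width: 0.0391
gripper_force: 52.6
```

```bash
python3 -m crank '[[[0,0,0],[0,0,0]],[[0,0,0],[0,0,0]],[[0,0,0],[0,0,0]],[[0,0,0],[0,0,0]]]' 6.5
python3 -m crank '[[[0,0,-2],[0,0,0]],[[0,0,-4],[0,0,0]],[[0,0,-4],[0,0,0]],[[0,0,-4],[0,0,-0.139]],[[0,0,0],[0,0,-0.139]]]'
python3 -m crank '[[[0,0,0],[0,0,-0.139]],[[0,0,0],[0,0,-0.139]],[[0,0,0],[0,0,0]],[[0,0,0],[0,0,0]]]'
python3 - <<'E'
from h import *
p,d,P=look("wrist","w9")
obj(P,(.5735,.355),.045,.02,.09); obj(P,(.5735,.355),.045,.05,.09)
obj(P,(.407,.339),.085,.007,.06)
go(.407,.339,.13,28)
E
```

```text
clock: 21.1
tcp_pos: [0.5739, 0.3558, 0.0267]
orientation: [-2.29, -2.15, -0.0]
contact_force: [-0.8, 0.3, -0.0]
grip_width: 0.0651
gripper_force: 0.0
clock: 21.6
tcp_pos: [0.5765, 0.3585, 0.1737]
orientation: [1.962, 2.45, 0.016]
contact_force: [0.4, -0.1, -0.5]
grip_width: 0.0649
gripper_force: 0.0
clock: 22.0
tcp_pos: [0.5738, 0.3556, 0.1666]
orientation: [-1.617, -2.693, 0.0]
contact_force: [-0.2, 1.1, 0.1]
grip_width: 0.0651
gripper_force: 0.0
[572.4 355. ] [39.9 70.6] 85.7 z50/95 [66.7 73.3] table 5.7
[572.4 355. ] [39.5 70.5] 86.4 z50/95 [68.4 73.4] table 5.7
[407.1 341.4] [ 31.2 146.5] -62.3 z50/95 [25.5 34.9] table 0.1
t 22.05 turn 0.001 shift [  6.36 -15.51   3.67] tilt fix [-0. -0. -0.] tcp [0.5738 0.3557 0.1666] w 0.0651 F 0.0
```

View pics/w9.png

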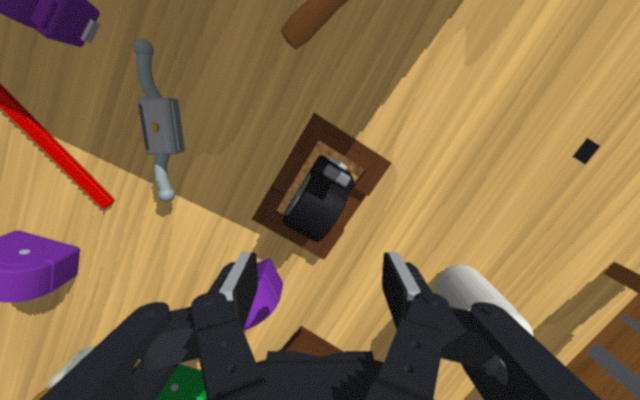

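The tape sits in its recess at (320,195), top at 73.4 mm. The spokeshave at (160,125) is next.

```bash
python3 -m crank '[[[1.6,-3.88,0],[0,0,0]],[[1.6,-3.88,0],[0,0,0]],[[1.6,-3.88,1],[0,0,0]],[[1.6,-3.88,1.5],[0,0,0]],[[0,0,1],[0,0,0]]]' 6.5 50
python3 -m crank '[[[0,0,0],[0,0,0]],[[0,0,0],[0,0,0]]]'
python3 - <<'E'
from h import *
p,d,P=look("wrist","w10")
obj(P,(.407,.340),.085,.007,.06);obj(P,(.407,.340),.03,.021,.06);obj(P,(.407,.340),.045,.019,.06);
go(.407,.340,.005,28)
E
```

```text
clock: 22.55
tcp_pos: [0.4006, 0.338, 0.131]
orientation: [-1.607, -2.699, 0.006]
contact_force: [0.8, 0.3, 0.2]
grip_width: 0.0648
gripper_force: 0.0
clock: 22.75
tcp_pos: [0.4081, 0.339, 0.1322]
orientation: [1.615, 2.694, 0.002]
contact_force: [-0.2, -0.7, -0.3]
grip_width: 0.0652
gripper_force: 0.0
[406.5 342.4] [ 30.8 145.1] -61.9 z50/95 [25.8 34.7] table -0.1
[407.3 340.2] [29.4 59.5] -62.8 z50/95 [26.3 35.2] table -0.1
[407.2 340. ] [29.7 89.6] -62.1 z50/95 [24.9 35. ] table -0.1
t 22.8 turn 0.002 shift [ 0.13 -0.1  12.74] tilt fix [ 0.002 -0.     0.   ] tcp [0.4084 0.3392 0.1324] w 0.065 F 0.0
```

View pics/w10.png

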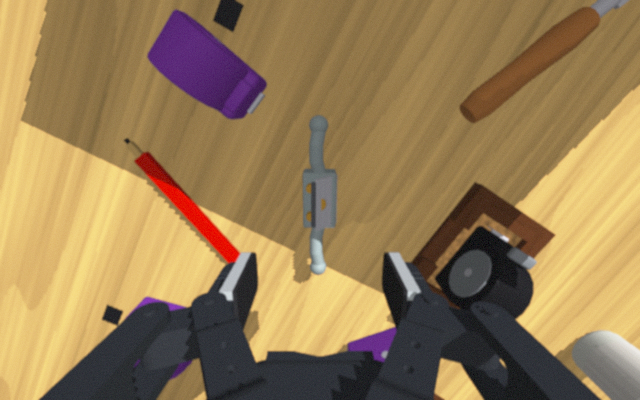

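The spokeshave is centred under the gripper, body from (319,170) to (319,228), and the pencil is about 120 mm clear on the finger line. Descending.

```bash
python3 -m crank '[[[0.3,-0.1,3.5],[0,0,0]],[[0,0,3.5],[0,0,0]],[[0,0,3],[0,0,0]],[[0,0,1.8],[0,0,0]],[[0,0,0.9],[0,0,0]]]' 
python3 -m crank '[[[0,0,0],[0,0,0]],[[0,0,0],[0,0,0]]]'
python3 -m crank '[[[0,0,0],[0,0,0]],[[0,0,0],[0,0,0]],[[0,0,0],[0,0,0]],[[0,0,0],[0,0,0]],[[0,0,0],[0,0,0]]]' 0 50
python3 -m crank '[[[0,0,0],[0,0,0]],[[0,0,0],[0,0,0]]]'
```

```text
clock: 23.3
tcp_pos: [0.4053, 0.3405, 0.0033]
orientation: [-1.615, -2.694, 0.002]
contact_force: [0.1, -0.1, 0.6]
grip_width: 0.0649
gripper_force: 0.0
clock: 23.5
tcp_pos: [0.4054, 0.3415, 0.0056]
orientation: [1.613, 2.695, 0.002]
contact_force: [0.1, -0.5, 0.0]
grip_width: 0.0646
gripper_force: 0.0
clock: 24.0
tcp_pos: [0.4053, 0.3414, 0.006]
orientation: [1.612, 2.695, 0.003]
contact_force: [0.7, -1.2, 6.7]
grip_width: 0.0287
gripper_force: 50.1
clock: 24.2
tcp_pos: [0.4053, 0.3414, 0.006]
orientation: [1.612, 2.695, 0.003]
contact_force: [0.5, 0.1, 6.4]
grip_width: 0.0289
gripper_force: 50.1
```

```bash
python3 -m crank '[[[0,0,-0.5],[0,0,0]],[[0,0,-2.5],[0,0,0.128]],[[0,0,-4],[0,0,0.128]],[[0,0,-4],[0,0,0.128]],[[0,0,-2.5],[0,0,0.128]]]'
python3 -m crank '[[[0,0,0],[0,0,0.128]],[[0,0,0],[0,0,0]]]'
python3 - <<'E'
from h import *
go(.654,-.1424,.14,-8.7)
E
```

```text
clock: 24.7
tcp_pos: [0.4047, 0.3415, 0.1427]
orientation: [-2.248, -2.194, -0.004]
contact_force: [1.2, 1.0, -0.8]
grip_width: 0.0286
gripper_force: 50.0
clock: 24.9
tcp_pos: [0.4045, 0.3408, 0.1409]
orientation: [2.379, 2.051, 0.002]
contact_force: [-0.2, -0.7, -2.7]
grip_width: 0.0285
gripper_force: 49.9
t 24.9 turn 0.004 shift [-43.99  31.97   0.1 ] tilt fix [ 0.001 -0.001  0.   ] tcp [0.4045 0.3408 0.1409] w 0.0285 F 49.9
```

```bash
python3 -m crank '[[[-3.67,2.66,0],[0,0,0]],[[-3.67,2.66,0],[0,0,0]],[[-3.67,2.66,0],[0,0,0]],[[-3.67,2.66,0],[0,0,0]],[[-3.67,2.66,0],[0,0,0]]]'
python3 -m crank '[[[-3.67,2.66,0],[0,0,0]],[[-3.67,2.66,0],[0,0,0]],[[-3.67,2.66,0],[0,0,0]],[[-3.67,2.66,0],[0,0,0]],[[-3.67,2.66,0],[0,0,0]]]'
python3 -m crank '[[[-3.67,2.66,0],[0,0,0]],[[-3.67,2.66,0],[0,0,0]],[[0,0,0],[0,0,0]],[[0,0,0],[0,0,0]],[[0,0,0],[0,0,0]]]'
python3 - <<'E'
from h import *
p,d,P=look("wrist","w11")
obj(P,(.654,-.1424),.11,.0095,.02); obj(P,(.654,-.1424),.085,.10,.2)
go(.654,-.1424,.0125,-8.7)
E
```

```text
clock: 25.4
tcp_pos: [0.5088, 0.1378, 0.139]
orientation: [-2.374, -2.057, 0.003]
contact_force: [0.4, 0.7, -1.8]
grip_width: 0.0289
gripper_force: 50.0
clock: 25.9
tcp_pos: [0.6134, -0.0629, 0.1387]
orientation: [-2.373, -2.056, 0.003]
contact_force: [1.4, 1.4, -1.8]
grip_width: 0.029
gripper_force: 50.0
clock: 26.4
tcp_pos: [0.6548, -0.1399, 0.1388]
orientation: [-2.373, -2.055, 0.001]
contact_force: [-0.4, 0.6, -1.7]
grip_width: 0.0288
gripper_force: 50.1
[ 656.6 -125.5] [ 92.3 149.4] 81.2 z50/95 [14.5 15.6] table 0.0
[ 650.4 -129.4] [91.2 96.3] -59.0 z50/95 [167.6 197.6] table 0.1
t 26.45 turn 0.009 shift [-0.32 -0.03 12.67] tilt fix [-0.002 -0.001 -0.   ] tcp [ 0.655  -0.1395  0.1392] w 0.0289 F 50.1
```

View pics/w11.png

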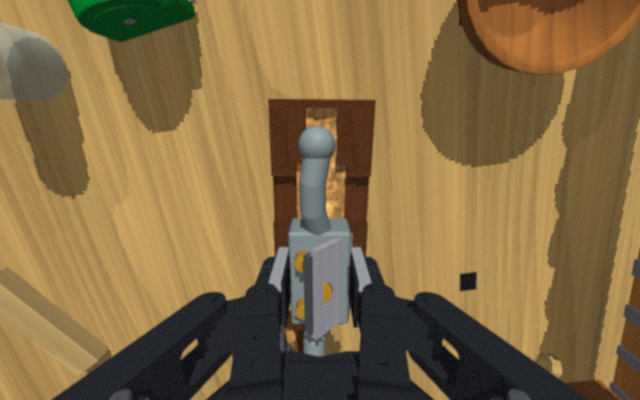

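The spokeshave is held over the winged recess (far slot at (320,115)). I'll measure where its middle lies along the tool's x before lowering.

Run:
```python
from h import *
p,d,P=look("wrist","w12"); o=monitor.get_obs(); M=Ro.from_rotvec(o["orientation"]).as_matrix()
T=(P-o["tcp_pos"])@M*1000
for u,v in((317,130),(317,128),(330,222),(330,224),(330,228),(342,235),(296,228)): print(u,v,np.round(T[v,u],1))
m=(T[...,2]<20)&(T[...,2]>-60)&(T[...,0]>30); q=T[m]; print("tip x max",np.percentile(q[:,0],[99,99.9]), "y at tip",q[q[:,0]>60][:,1].mean())
```

```text
317 130 [ 71.3  -2.  -19. ]
317 128 [ 72.   -2.  -18.6]
330 222 [25.   4.4 -2.3]
330 224 [25.   4.3 -4.9]
330 228 [ 25.5   4.  -11.5]
342 235 [ 23.4   9.6 -15.2]
296 228 [ 24.8 -12.3  -9.9]
tip x max [72.00531474 72.68853269] y at tip -2.2387001076240427
```

```bash
python3 -m crank '[[[-0.2,0,2.5],[0,0,0.009]],[[0,0,4],[0,0,0]],[[0,0,3.5],[0,0,0]],[[0,0,1.3],[0,0,0]],[[0,0,0.6],[0,0,0]]]'
python3 -m crank '[[[0,0,0.3],[0,0,0]],[[0,0,0],[0,0,0]],[[0,0,0],[0,0,0]]]'
python3 -m crank '[[[0,0,0.1],[0,0,0]],[[0,0,0],[0,0,0]],[[0,0,0],[0,0,0]]]'
```

```text
clock: 27.0
tcp_pos: [0.6545, -0.1424, 0.0197]
orientation: [-2.384, -2.042, 0.002]
contact_force: [-0.2, 0.8, -1.5]
grip_width: 0.0289
gripper_force: 50.1
clock: 27.3
tcp_pos: [0.6566, -0.1437, 0.0195]
orientation: [2.386, 2.04, 0.003]
contact_force: [-0.0, 0.3, -1.6]
grip_width: 0.0289
gripper_force: 50.1
clock: 27.6
tcp_pos: [0.6556, -0.1437, 0.0172]
orientation: [2.388, 2.041, 0.0]
contact_force: [-0.3, 0.0, -2.1]
grip_width: 0.0289
gripper_force: 50.1
```

```bash
python3 -m crank '[[[0,-0.1,0.2],[0,0,0]],[[0,0,0.05],[0,0,0]],[[0,0,0],[0,0,0]],[[0,0,0],[0,0,0]]]'
python3 -m crank '[[[0,0,0.1],[0,0,0]],[[0,0,0],[0,0,0]],[[0,0,0],[0,0,0]]]'
```

```text
clock: 28.0
tcp_pos: [0.6544, -0.1434, 0.0142]
orientation: [-2.388, -2.042, 0.0]
contact_force: [0.4, 0.3, -1.9]
grip_width: 0.0288
gripper_force: 50.1
clock: 28.3
tcp_pos: [0.6544, -0.1434, 0.0132]
orientation: [-2.388, -2.042, 0.0]
contact_force: [0.5, -0.2, -1.5]
grip_width: 0.0284
gripper_force: 50.1
```

```bash
python3 -m crank '[[[0,0,0.1],[0,0,0]],[[0,0,0],[0,0,0]],[[0,0,0],[0,0,0]]]'
```

```text
clock: 28.6
tcp_pos: [0.6546, -0.1434, 0.0125]
orientation: [2.388, 2.041, 0.0]
contact_force: [-1.7, -0.1, 0.3]
grip_width: 0.0288
gripper_force: 50.4
```

Contact on the cork: the weight has come off the wrist. I'll release, lift and check everything.

```bash
python3 -m crank '[[[0,0,0.05],[0,0,0]],[[0,0,0],[0,0,0]]]'
python3 -m crank '[[[0,0,0],[0,0,0]],[[0,0,0],[0,0,0]],[[0,0,0],[0,0,0]],[[0,0,0],[0,0,0]]]' 5.5
python3 -m crank '[[[0,0,-2],[0,0,0]],[[0,0,-4],[0,0,0]],[[0,0,-4],[0,0,0]],[[0,0,-4],[0,0,0]],[[0,0,-4],[0,0,0]]]'
python3 -m crank '[[[0,0,0],[0,0,0]],[[0,0,0],[0,0,0]],[[0,0,0],[0,0,0]]]'
python3 - <<'E'
from h import *
p,d,P=look("wrist","w13")
obj(P,(.654,-.1424),.11,.0095,.017); obj(P,(.654,-.1424),.085,.019,.06); obj(P,(.654,-.1424),.04,.0275,.06)
p,d,P=look("scene","s13")
for c,R,z in(((.574,-.358),.085,.022),((.676,.120),.045,.025),((.572,.355),.045,.022),((.425,.010),.05,.007)): obj(P,c,R,z,.1)
cv2.imwrite("pics/s13c.png",cv2.resize(p[80:380,160:460,::-1],None,fx=2,fy=2))
E
```

```text
clock: 28.8
tcp_pos: [0.6546, -0.1434, 0.0125]
orientation: [2.388, 2.041, 0.0]
contact_force: [-2.3, 0.9, 5.7]
grip_width: 0.029
gripper_force: 51.0
clock: 29.2
tcp_pos: [0.6544, -0.1434, 0.0117]
orientation: [-2.388, -2.042, -0.0]
contact_force: [-0.7, -0.3, 0.8]
grip_width: 0.0551
gripper_force: 0.0
clock: 29.7
tcp_pos: [0.6542, -0.1434, 0.1934]
orientation: [-2.388, -2.042, -0.0]
contact_force: [0.9, -0.3, 0.0]
grip_width: 0.0553
gripper_force: 0.0
clock: 30.0
tcp_pos: [0.6534, -0.1434, 0.1903]
orientation: [-2.386, -2.041, 0.003]
contact_force: [-0.4, -0.9, -0.0]
grip_width: 0.0549
gripper_force: 0.0
[ 654.2 -140.8] [ 92.4 180.3] 81.4 z50/95 [14.4 15.6] table 0.0
[ 653.6 -143.8] [ 30.5 146.1] 81.9 z50/95 [32.3 41.3] table 0.1
[ 653.3 -142.2] [28.9 79.7] 81.9 z50/95 [32.  41.9] table 5.7
[ 588.2 -325.8] [18.2 78. ] -89.8 z50/95 [33.8 42.9] table 1.0
[677.1 121. ] [57.1 58.3] -70.0 z50/95 [37.9 42.3] table 4.7
[574.3 353.2] [39.5 73.4] 87.5 z50/95 [61.9 74.3] table 4.7
[427.1  12.3] [51.5 55.1] 61.3 z50/95 [62.5 77.4] table 0.1
```

View pics/w13.png

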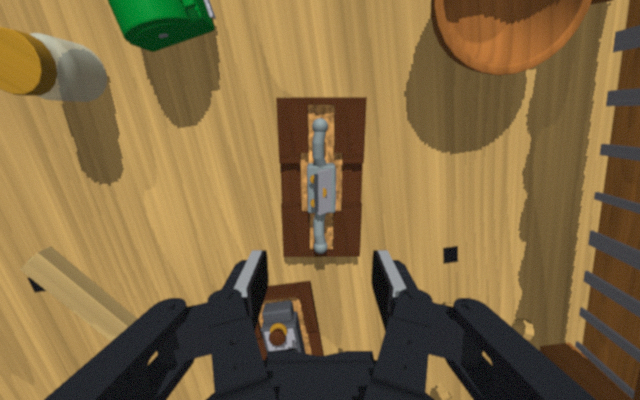

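View pics/s13c.png

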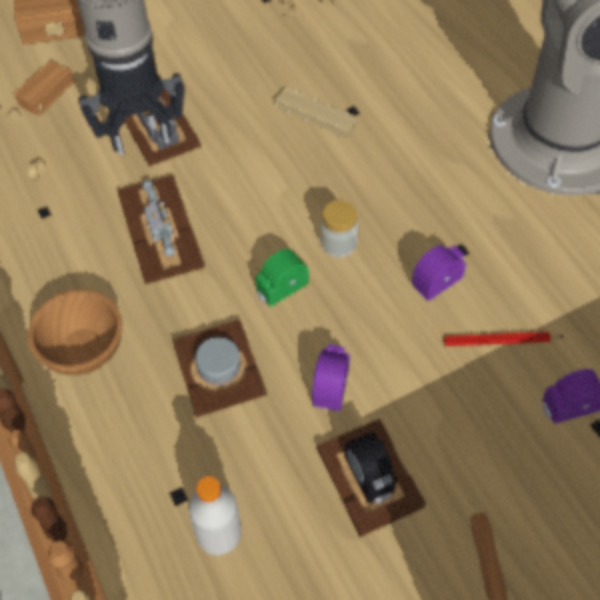

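All four tools lie flat in their recesses: the spokeshave at (320,185) in the wrist view, the stone and tape in the scene view. The jar still stands in its place and the gripper is clear.

```bash
python3 -c "
from bench import r
print(r.hand_in())"
```

```text
the job is handed in; nothing more can be done
None
```

The plane, spokeshave, tape and stone each lie flat on the cork in their own trays, set down and released with the jar and look-alikes left alone, and the job was handed in at about 30 s on the robot's clock; no verdict was returned.

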